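Coffee niche: set the grinder lever and open the bean tin

TASK

Get the coffee niche ready for a coarse brew: swing the grinder's adjusting lever round until it points at the long mark on the dial, keeping the gripper clear of the hopper above it, and open the wide low aluminium tin by tipping its loose lid up by the knob so that one edge comes free first, then lifting it off. Lay the lid flat, knob up, on the free part of the bamboo tray without dropping it. Leave the open tin and everything else standing where it is.

Things in the scene. Friction and masses are not known exactly. Their poses are not given: they have to be found in the camera images.
- grinder: Burr coffee grinder, fixed, on the glass shelf (shelf top z = 0.08). Origin on the vertical dial axis at the underside, z up, spout and clear grounds cup to its -x. Aluminium housing with a round head of radius 74 mm; on it a flat aluminium dial plate, radius 94 mm, top 171 mm above the origin; above that the clear hopper.
- hopper: The grinder's clear hopper, fixed above the dial. Origin on the dial axis at the dial's top face, z up: radius 30 mm at 29 mm above the origin, 62 mm at 71 mm, smoky clear lid of radius 67 mm from 129 to 141 mm, black lid knob to 151 mm. A gripper pointing straight down on the lever knob strikes it; one leaning out, away from the axis, by 30 to 45 degrees clears it.
- grind_lever (a joint): Angle of the grinder's lever about the dial axis, rad, 0 to 1.6, growing clockwise seen from above. At value q it points 160 degrees minus q from the grinder's +x, counted counter-clockwise. Starts at 0 to 0.7. Dry friction 0.25 N m (about 4 N at the knob); it stays where it is left.
- lever_knob (a point): Point to grip on the lever, on the axis of its upright round black knob (diameter 14 mm, 10 to 44 mm above the dial), 27 mm above the dial and 60 mm from the dial axis. Below it runs the flat dark steel arm, 10 mm wide, top 10.5 mm above the dial, ending in a pointed nose 80 mm from the axis.
- long_mark (a point): Outer part of the long mark, 90 mm from the dial axis, on the dial's top. The dial has seven black radial marks at joint values 0, 0.25, ... 1.5; six are short (10 mm long, 2.5 mm wide), the one at 1.25 is long (26 mm, 5 mm wide).
- tin: Wide low aluminium tin, loose, 0.45 kg, outer diameter 96 mm, 95 mm high, wall 3 mm; origin at the centre of its underside, z up. It stands on the glass shelf in a row with the tall tin and the jar, which may change places.
- tin_rim (a point): Centre of the tin's rim, 95 mm above its underside.
- lid: Loose aluminium lid of the wide tin, 90 g: disc of diameter 104 mm, 4 mm thick, below it a plug of diameter 84 mm, 7 mm deep, with 3 mm of play all round in the tin's mouth. Round knob in the middle, diameter 22 mm, 4 to 34 mm above the origin. Origin at the centre of the disc's underside (level with the rim when seated, 15 mm above the tray's underside when on the tray), z up.
- lid_knob (a point): Point on the axis of the lid's knob, 26 mm above the lid's origin (22 mm above the disc's top).
- tray: Bamboo tray, loose, 0.7 kg, on the glass shelf: 200 mm along its x, 280 mm along its y, walls 8 mm thick and 22 mm high, floor 8 mm thick; origin at the centre of its underside. The cup stands on its +y half; the -y half is free.
- cup: Yellow melamine cup on the tray, rim diameter 76 mm, 75 mm high; origin at the centre of its underside. To be left alone.
- jar: Closed brown jar with a white cap, diameter 72 mm, 120 mm high; origin under its centre. To be left alone.
- tall_tin: Tall narrow closed aluminium tin, diameter 69 mm, 146 mm high; origin under its centre. To be left alone.
- milk_jug: Steel milk jug, diameter 84 mm, 100 mm high; origin under its centre. To be left alone.
- tamper: Steel coffee tamper standing on its base, diameter 56 mm, 90 mm high, between grinder and tray; origin under its centre. To be left alone.
Things that resemble listed ones, but are neither listed nor needed, are in the scene too. Leave any purple look-alike of the tin alone.

How it is judged:
By the outcome, as a careful person would: the job done as asked, in the order asked, and still so for the second after the job is handed in, with the robot touching nothing.
It also fails if it takes over 54 s, if anything falls off the work surface, if the arm or the gripper's body presses on something with over 40 N, if the wrist force passes 120 N, or if a joint passes its speed limit or range.

ROBOT

A 7-joint arm with a two-finger parallel gripper is mounted at the origin on the work surface. World frame = base frame: x ahead of the robot, y to its left, z up, the work surface at z = 0. Lengths are in m, angles in rad, forces in N, time in s.
With the tool pointing down it reaches from about 0.35 to 0.9 m from the base axis. Payload 19.9 kg.
Tool frame: the origin (TCP) lies between the finger pads; the fingertips stand 19 mm ahead of it and the grasp point (between the pads) is the TCP; z points along the fingers, y is the line along which they close (so a half turn about z gives the same grasp; the last joint's range is limited). The gripper opens to 94 mm and grips with 3 to 60 N. Pads are 16 mm wide; open, the fingers measure 119 mm over their backs; the gripper's body (75 mm by 177 mm) begins 78 mm behind the grasp point.
Start: joints at [-1.268, 0.417, -0.01, 1.614, 0.005, 1.111, -0.053], TCP at [0.211, 0.588, 0.224] pointing down, gripper open.
Joint ranges: [-2.81, 2.81], [-0.39, 2.02], [-1.27, 1.25], [0.06, 2.57], [-1.19, 4.33], [0.19, 2], [-2.82, 2.82]. Speed limits (rad/s): [1.89, 1.89, 2.39, 2.39, 3.01, 3.01, 3.01].

INTERFACE

Orientations are given as a unit quaternion [x, y, z, w].
In Python, from workcell import manip gives the robot as it stands.
- The arm moves only by the tool apply_moves, never from a script. Its argument "increments" is a list of rows, each a list of 2 entries, a list of its own where there are three numbers: the shift along the tool's x, y, z in m, then the turn, a rotation vector about the tool's x, y, z in rad. In form: [[[x, y, z], [ax, ay, az]], ...]. A call has 1 to 8 rows; each row shifts and turns the commanded pose from where the row before left it, along the tool's axes as they then stand; what a row does not reach is not made up. A row lasts 1/8 s, in which the tool goes at most 62.5 mm and 10.7 degrees, less where a joint would pass 70% of its speed; a pose out of reach is approached as far as the arm can. A call with a gripper value outside its range is refused whole. "hand" is the opening, from -1 (shut) to 1 (fully open), set as the call begins (left out, the last holds). The fingers move at their own pace and stop on an object; "force" is the grip in N (left out, the last holds). Time passes only in rows, so rows that do not move let the fingers close. It gives the time, the measured TCP pose, the force, the opening and the grip force at its end, in the units of the state.
- manip.observe(): the state, without advancing time (a new reading comes with each control period).
- manip.capture(name): name is "scene" or "top"; returns a dict with "image" (480x640x3 uint8, red, green, blue), "range_z" (480x640 float32, m along the optical axis (not along the pixel's ray), 0 where there is no reading), "fx", "fy", "cx", "cy" (pixels), "xyz" and "rotation" of the camera in the world. Camera axes: x right, y down, z forward; pixel columns grow to the right and rows downward; lengths in m; the calibration is good to about 2 mm. A picture is of the moment at which its call begins.
- manip.finish_job(): hands the job in; it is judged then, once.
The state is a dict: "time_s": time; "joint_pos": joint angles; "joint_velocities": joint speeds; "joint_efforts": joint torques, N m; "tcp_pos": TCP position; "ee_rot": TCP orientation; "ft_force": force on the tool from outside, world axes, zero at the start; "torque": the same for the moment, N m; "grip_width": opening from 0.0 (shut) to 1.0 (fully open); "gripper_force": force on a finger pad.
Only numpy, scipy, OpenCV 4.12 (cv2) and the standard library are available. Lean on these libraries where they do the work, as an engineer would, in place of code of your own. Each camera call takes 0.05 s, during which the arm holds its last target. There are 200 camera calls.

## Working session

There is one attempt and no reset: what is moved stays moved. The work goes in short steps, Python scripts to look and compute and a tool call to move; the robot and the scene stay as the last step left them, time stands still between calls to the robot, and variables do not carry over. Pictures are saved under pics/ and viewed, at most 10 in all, crops included, and the job is handed in when it is done.

Besides the shell and the picture viewer there is one more tool, called after "Emit:" as name(argument=value, ...), one argument or row to a line, values as JSON. apply_moves: Moves the arm, as the interface text tells. Its arguments: {"type":"object","properties":{"increments":{"type":"array"},"hand":{"type":"number"},"force":{"type":"number"}},"required":["increments"]}

```bash
mkdir -p pics; ls
python3 - <<'E'
from workcell import manip
import cv2,numpy as np,pickle
s=manip.observe();print(s)
for n in("scene","top"):
    c=manip.capture(n);pickle.dump(c,open(n+".pkl","wb"))
    print(n,c["fx"],c["fy"],c["cx"],c["cy"],c["xyz"],np.round(c["rotation"],3).tolist())
    cv2.imwrite(f"pics/{n}0.png",c["image"][:,:,::-1])
E
```

```text
pics
{'time_s': 0.0, 'joint_pos': array([-1.26846998,  0.41795392, -0.0102704 ,  1.61420198,  0.00471514,
        1.11068362, -0.05296328]), 'joint_velocities': array([-5.21578581e-04, -5.64706862e-04, -1.16607056e-04,  6.63010129e-05,
        6.56701958e-04, -1.74574329e-04, -6.21433800e-04]), 'joint_efforts': array([ 1.85665856e-03, -8.51246381e+01,  6.39401637e-01, -4.25990725e+01,
       -4.87782969e-02,  1.87242252e-02,  1.28090569e-04]), 'tcp_pos': array([0.21059298, 0.58806471, 0.22382625]), 'ee_rot': array([ 1.71056756e-01,  9.85260987e-01, -6.10356580e-04, -4.59441646e-05]), 'ft_force': array([-0.24901807, -0.51548879,  0.55944697]), 'torque': array([-0.00563341,  0.03202789,  0.00824209]), 'gripper_force': 0.0, 'grip_width': 1.0021307421203718}
scene 485.96816926409434 485.96816926409434 309.340034066234 238.56662358146386 [ 1.12283591 -0.29601806  0.77551099] [0.762, 0.477, -0.225, -0.376]
top 526.7970931111519 526.7970931111519 319.34495244831237 238.94024624933013 [0.34529559 0.05876771 1.28409472] [-0.701, 0.712, -0.037, 0.029]
```

View pics/scene0.png

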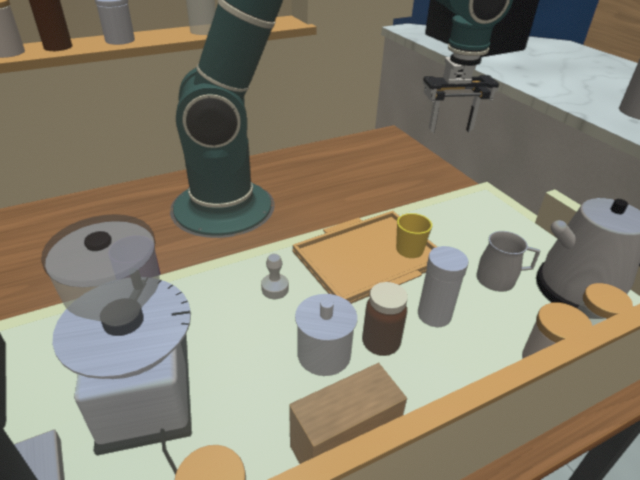

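View pics/top0.png

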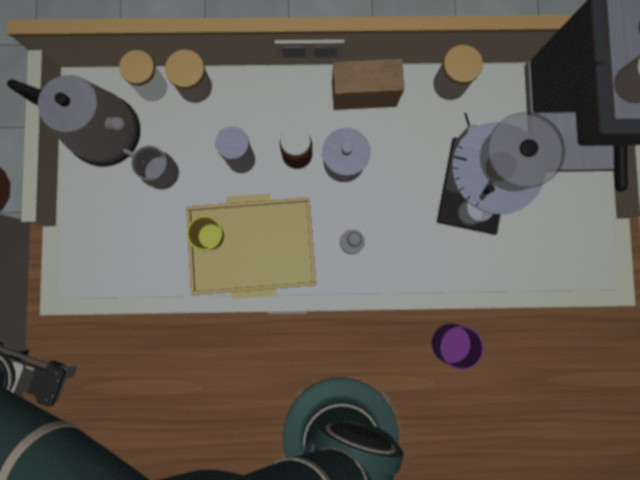

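```bash
cat > h.py <<'E'
import numpy as np,cv2,pickle
from scipy.spatial.transform import Rotation as R
from workcell import manip
def cap(n):
    c=manip.capture(n);pickle.dump(c,open(n+".pkl","wb"));return c
def load(n): return pickle.load(open(n+".pkl","rb"))
def rays(c,uv):
    uv=np.atleast_2d(uv).astype(float)
    d=np.c_[(uv[:,0]-c["cx"])/c["fx"],(uv[:,1]-c["cy"])/c["fy"],np.ones(len(uv))]
    return d@R.from_quat(c["rotation"]).as_matrix().T
def onz(c,uv,z):
    d=rays(c,uv);o=np.array(c["xyz"]);return o+d*((z-o[2])/d[:,2])[:,None]
def proj(c,p):
    q=(np.atleast_2d(p)-c["xyz"])@R.from_quat(c["rotation"]).as_matrix()
    return q[:,:2]/q[:,2:]*c["fx"]+[c["cx"],c["cy"]]
def cloud(c):
    v,u=np.mgrid[0:480,0:640];d=rays(c,np.c_[u.ravel(),v.ravel()])
    return (np.array(c["xyz"])+d*c["range_z"].reshape(-1,1)).reshape(480,640,3)
def rectify(c,x0,y0,w,z,n=560):
    # metric top view of plane z: row down = -x, col right = -y
    g=np.mgrid[0:n,0:n];X=x0+w/2-g[0]*w/n;Y=y0+w/2-g[1]*w/n
    m=proj(c,np.c_[X.ravel(),Y.ravel(),np.full(n*n,z)]).reshape(n,n,2).astype(np.float32)
    return cv2.remap(c["image"],m[...,0],m[...,1],cv2.INTER_LINEAR)
E
python3 - <<'E'
from h import *
from scipy.optimize import least_squares
def fit(P,r=None):
    f=lambda p:np.hypot(P[:,0]-p[0],P[:,1]-p[1])-(p[2] if r is None else r)
    m=np.median(P,0);s=least_squares(f,[m[0],m[1],.05],loss="soft_l1",f_scale=.003);return s.x.round(4),len(P)
for n in("scene","top"):
    c=load(n);C=cloud(c);ok=c["range_z"]>0
    print(n)
    for (u,v) in ([(325,325),(326,305),(388,295),(448,260),(70,330),(160,330),(345,270),(274,258)] if n=="scene" else [(330,160),(347,150),(296,145),(232,138),(465,170),(527,147),(488,190),(260,255),(352,239),(110,280)]): print((u,v),C[v,u].round(3))
    # dial points height 0.251
    m=(abs(C[...,2]-.251)<.005)&(C[...,1]<-.1)&(C[...,0]>.3)&ok
    P=C[m];print("dial",len(P),np.median(P,0).round(3),P.min(0).round(3),P.max(0).round(3))
    m=m.astype(np.uint8);cs,_=cv2.findContours(m,cv2.RETR_EXTERNAL,cv2.CHAIN_APPROX_NONE);k=max(cs,key=cv2.contourArea)[:,0]
    h=cv2.convexHull(k)[:,0];print("dialfit",fit(onz(c,h,.251)))
    m=((abs(C[...,2]-.179)<.005)&(abs(C[...,1]-(0.0))<.15)&(C[...,0]>.4)&ok).astype(np.uint8)
    cs,_=cv2.findContours(m,cv2.RETR_EXTERNAL,cv2.CHAIN_APPROX_NONE);k=max(cs,key=cv2.contourArea)[:,0]
    h=cv2.convexHull(k)[:,0];print("lidfit",fit(onz(c,h,.179)))
    m=(abs(C[...,2]-.209)<.004)&(abs(C[...,1])<.15)&(C[...,0]>.4)&ok;print("knobtop",np.median(C[m],0),m.sum())
E
```

```text
scene
(325, 325) [ 0.659 -0.027  0.18 ]
(326, 305) [ 0.645 -0.019  0.21 ]
(388, 295) [0.662 0.09  0.201]
(448, 260) [0.654 0.218 0.225]
(70, 330) [ 0.568 -0.386  0.25 ]
(160, 330) [ 0.624 -0.273  0.252]
(345, 270) [0.468 0.126 0.087]
(274, 258) [ 0.458 -0.031  0.169]
dial 7482 [ 0.617 -0.323  0.251] [ 0.52  -0.448  0.246] [ 0.771 -0.222  0.256]
dialfit (array([ 0.5865, -0.3157,  0.0941]), 39)
lidfit (array([ 0.6413, -0.0159,  0.0523]), 30)
knobtop [ 0.90443379 -0.01360121  0.20874975] 604
top
(330, 160) [0.618 0.02  0.179]
(347, 150) [ 0.631 -0.015  0.211]
(296, 145) [0.646 0.092 0.201]
(232, 138) [0.655 0.222 0.227]
(465, 170) [ 0.577 -0.248  0.25 ]
(527, 147) [ 0.582 -0.311  0.401]
(488, 190) [ 0.528 -0.278  0.291]
(260, 255) [0.423 0.179 0.09 ]
(352, 239) [ 0.449 -0.024  0.168]
(110, 280) [0.372 0.52  0.081]
dial 3317 [ 0.557 -0.277  0.251] [ 0.489 -0.476  0.246] [ 0.902 -0.106  0.256]
dialfit (array([ 0.5816, -0.3146,  0.0934]), 31)
lidfit (array([ 0.6384, -0.0148,  0.0516]), 34)
knobtop [ 0.87842233 -0.01281737  0.20866105] 334
```

Run:
```python
from h import *
a=rectify(load("scene"),.5865,-.3157,.22,.251,400);b=rectify(load("top"),.5816,-.3146,.22,.251,400)
cv2.imwrite("pics/dial.png",np.hstack([a,b])[:,:,::-1])
for n,ctr in(("scene",(.5865,-.3157)),("top",(.5816,-.3146))):
    c=load(n);g=cv2.cvtColor(c["image"],cv2.COLOR_RGB2GRAY)
    t=np.arange(0,360,1.);
    for r in(.072,.078,.086,.090):
        p=proj(c,np.c_[ctr[0]+r*np.cos(np.radians(t)),ctr[1]+r*np.sin(np.radians(t)),t*0+.251]).astype(np.float32)
        v=cv2.remap(g,p[None,:,0],p[None,:,1],cv2.INTER_LINEAR)[0].astype(int)
        bg=cv2.medianBlur(v.astype(np.uint8)[None].repeat(3,0),5)[1] if 0 else np.array([np.median(np.take(v,range(i-15,i+16),mode="wrap")) for i in range(360)])
        print(n,r,[(i,int(v[i]-bg[i])) for i in range(360) if v[i]-bg[i]<-25])
c=load("top");C=cloud(c);m=(C[...,2]>.27)&(C[...,2]<.30)&(np.hypot(C[...,0]-.584,C[...,1]+.315)<.085)&(C[...,0]<.56)
v,u=np.nonzero(m);print(np.c_[u,v,C[m].round(3)][:60].tolist())
```

```text
scene 0.072 [(76, -47), (77, -74), (78, -87), (79, -89), (80, -63), (81, -39), (149, -27), (150, -28), (151, -29), (152, -28), (153, -29), (154, -29), (155, -28), (156, -28), (157, -27)]
scene 0.078 [(76, -53), (77, -78), (78, -92), (79, -73), (80, -45)]
scene 0.086 [(62, -43), (63, -60), (64, -50), (76, -44), (77, -76), (78, -93), (79, -68), (80, -35), (91, -39), (92, -59), (93, -51), (106, -48), (107, -42), (119, -27), (120, -46), (121, -48)]
scene 0.09 [(62, -44), (63, -56), (64, -38), (76, -49), (77, -75), (78, -76), (79, -58), (80, -27), (91, -38), (92, -53), (93, -47), (105, -26), (106, -46), (107, -44), (120, -51), (121, -59), (122, -34)]
top 0.072 [(73, -29), (74, -46), (75, -56), (76, -61), (77, -43), (145, -34), (146, -46), (147, -56), (148, -61), (149, -61), (150, -58), (151, -47), (152, -35)]
top 0.078 [(74, -41), (75, -56), (76, -55), (77, -40)]
top 0.086 [(60, -27), (61, -33), (74, -35), (75, -51), (76, -48), (77, -32), (104, -31), (105, -26), (119, -30), (133, -31), (134, -33), (147, -27), (148, -32)]
top 0.09 [(61, -28), (74, -34), (75, -47), (76, -48), (77, -28), (11
[... 1747 characters left out ...]
, -0.287, 0.298], [484.0, 190.0, 0.532, -0.277, 0.272], [485.0, 190.0, 0.531, -0.277, 0.278], [486.0, 190.0, 0.529, -0.277, 0.284], [487.0, 190.0, 0.529, -0.278, 0.286], [488.0, 190.0, 0.528, -0.278, 0.291], [489.0, 190.0, 0.528, -0.279, 0.293], [490.0, 190.0, 0.528, -0.281, 0.294], [491.0, 190.0, 0.527, -0.283, 0.295], [492.0, 190.0, 0.527, -0.284, 0.296], [493.0, 190.0, 0.527, -0.287, 0.294], [485.0, 191.0, 0.529, -0.277, 0.277], [486.0, 191.0, 0.529, -0.279, 0.277], [487.0, 191.0, 0.528, -0.279, 0.283], [488.0, 191.0, 0.527, -0.279, 0.288], [489.0, 191.0, 0.526, -0.28, 0.291], [491.0, 191.0, 0.525, -0.282, 0.295], [492.0, 191.0, 0.525, -0.284, 0.296], [484.0, 192.0, 0.528, -0.277, 0.271]]
```

View pics/dial.png

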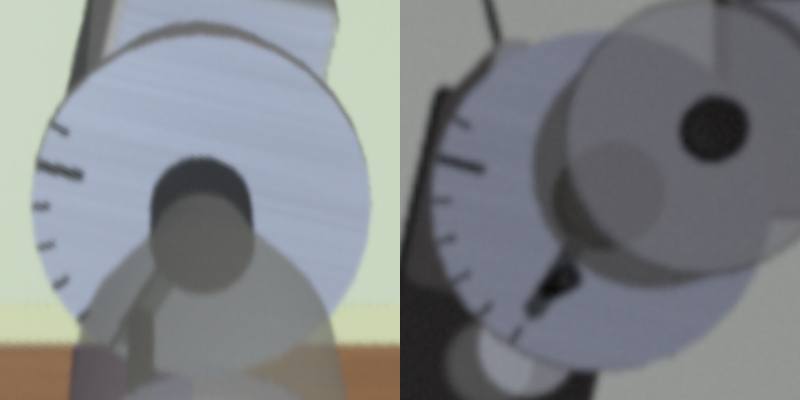

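```bash
cat >> h.py <<'E'
def state():
    s=manip.observe();return np.array(s["tcp_pos"]),R.from_quat(s["ee_rot"]),s
def rows(p,r,P,Q,n):
    """n equal rows (straight line + slerp) from pose (p,r) to (P,Q), rounded, in tool axes"""
    w=(r.inv()*Q).as_rotvec()/n;out=[]
    for i in range(n):
        d=r.inv().apply((np.array(P)-p)/(n-i));d=d.round(4);ww=w.round(4)
        out.append([d.tolist(),ww.tolist()]);p=p+r.apply(d);r=r*R.from_rotvec(ww)
    return out,p,r
CEN=np.array([.584,-.315])
def leverpose(th,lean=40,h=.281,rad=.060):
    t=np.radians(th);a=np.radians(lean);rho=np.array([np.cos(t),np.sin(t),0])
    z=-np.cos(a)*np.array([0,0,1])-np.sin(a)*rho
    y=np.array([np.cos(t-np.pi/2),np.sin(t-np.pi/2),0])
    Q=R.from_matrix(np.c_[np.cross(y,z),y,z])
    return np.r_[CEN+rad*rho[:2],h],Q
E
python3 - <<'E'
from h import *
for n in("top","scene"):
    c=load(n);C=cloud(c)
    m=(C[...,2]>.083)&(C[...,2]<.094)&(C[...,0]>.3)&(C[...,0]<.56)&(C[...,1]>0)&(C[...,1]<.4)
    im=c["image"].astype(int);m&=(im[...,0]-im[...,2]>40)
    P=C[m][:,:2];(ct,sz,an)=cv2.minAreaRect((P*1000).astype(np.float32));print(n,"floor",ct,sz,an,len(P))
    m=(C[...,2]>.083)&(C[...,2]<.15)&(C[...,0]>.3)&(C[...,0]<.58)&(C[...,1]>0)&(C[...,1]<.4)&(im[...,0]-im[...,2]>40)
    P=C[m][:,:2];print(cv2.minAreaRect((P*1000).astype(np.float32)))
c=load("scene");C=cloud(c);print("block",C[395,345],C[380,370]);
p,r,s=state()
for th in(148.2,-90): pass
for th in(148.2,112,76.8):
    P,Q=leverpose(th);print(th,P.round(4),Q.as_matrix().round(3).tolist())
a=leverpose(148.2)
print("rel rot from down",np.degrees((r.inv()*a[1]).as_rotvec()))
E
```

```text
top floor (455.40850830078125, 200.71878051757812) (204.01026916503906, 264.9358215332031) 3.595669984817505 8576
((444.4950866699219, 200.34255981445312), (227.3915557861328, 277.36688232421875), 3.575817823410034)
scene floor (449.5976867675781, 196.38461303710938) (198.49618530273438, 276.9477844238281) 3.660247564315796 5495
((445.459716796875, 198.01123046875), (236.45919799804688, 280.8455505371094), 3.600287437438965)
block [ 0.7929578  -0.06647892  0.19034388] [ 0.78697063 -0.02200099  0.19030342]
148.2 [ 0.533  -0.2834  0.281 ] [[-0.651, 0.527, 0.546], [0.404, 0.85, -0.339], [-0.643, 0.0, -0.766]]
112 [ 0.5615 -0.2594  0.281 ] [[-0.287, 0.927, 0.241], [0.71, 0.375, -0.596], [-0.643, 0.0, -0.766]]
76.8 [ 0.5977 -0.2566  0.281 ] [[0.175, 0.974, -0.147], [0.746, -0.228, -0.626], [-0.643, 0.0, -0.766]]
rel rot from down [  4.16535482 -39.83671919  11.62868803]
```

Run:
```python
from h import *
p,r,s=state()
P,Q=leverpose(148.2);z=Q.as_matrix()[:,2]
o,p,r=rows(p,r,[.33,.38,.42],r,8);print(o)
o,p,r=rows(p,r,[.43,-.02,.42],r,8);print(o)
o,p,r=rows(p,r,P-.12*z,Q,8);print(o,p)
```

```text
[[[-0.0228, -0.0195, -0.0245], [0.0, 0.0, 0.0]], [[-0.0228, -0.0195, -0.0245], [0.0, 0.0, 0.0]], [[-0.0228, -0.0195, -0.0245], [0.0, 0.0, 0.0]], [[-0.0228, -0.0195, -0.0245], [0.0, 0.0, 0.0]], [[-0.0228, -0.0195, -0.0245], [0.0, 0.0, 0.0]], [[-0.0229, -0.0195, -0.0245], [0.0, 0.0, 0.0]], [[-0.0228, -0.0195, -0.0245], [0.0, 0.0, 0.0]], [[-0.0229, -0.0194, -0.0244], [0.0, 0.0, 0.0]]]
[[[-0.0286, -0.0429, 0.0], [0.0, 0.0, 0.0]], [[-0.0286, -0.0429, 0.0001], [0.0, 0.0, 0.0]], [[-0.0286, -0.0428, 0.0], [0.0, 0.0, 0.0]], [[-0.0286, -0.0429, 0.0001], [0.0, 0.0, 0.0]], [[-0.0286, -0.0428, 0.0], [0.0, 0.0, 0.0]], [[-0.0287, -0.0429, 0.0001], [0.0, 0.0, 0.0]], [[-0.0286, -0.0428, 0.0], [0.0, 0.0, 0.0]], [[-0.0287, -0.0429, 0.0001], [0.0, 0.0, 0.0]]]
[[[-0.0138, -0.0246, 0.0059], [0.0091, -0.0869, 0.0254]], [[-0.0138, -0.0242, 0.0073], [0.0091, -0.0869, 0.0254]], [[-0.0137, -0.0238, 0.0088], [0.0091, -0.0869, 0.0254]], [[-0.0135, -0.0234, 0.0102], [0.0091, -0.0869, 0.0254]], [[-0.0132, -0.0229, 0.0115], [0.0091, -0.0869, 0.0254]], [[-0.0127, -0.0225, 0.0128], [0.0091, -0.0869, 0.0254]], [[-0.0121, -0.022, 0.0142], [0.0091, -0.0869, 0.0254]], [[-0.0114, -0.0217, 0.0153], [0.0091, -0.0869, 0.0254]]] [ 0.46745639 -0.24278328  0.3729709 ]
```

Emit:
apply_moves(
  increments=[
    [[-0.023,-0.0195,-0.0245],[0,0,0]],
    [[-0.023,-0.0195,-0.0245],[0,0,0]],
    [[-0.023,-0.0195,-0.0245],[0,0,0]],
    [[-0.023,-0.0195,-0.0245],[0,0,0]],
    [[-0.023,-0.0195,-0.0245],[0,0,0]],
    [[-0.023,-0.0195,-0.0245],[0,0,0]],
    [[-0.023,-0.0195,-0.0245],[0,0,0]],
    [[-0.023,-0.0195,-0.0245],[0,0,0]],
  ],
  hand=0.06,
  force=25,
)

```text
time_s: 1.1
tcp_pos: [0.3316, 0.3785, 0.4211]
ee_rot: [0.171, 0.985, -0.0, -0.0]
ft_force: [-0.2, -0.0, -0.1]
grip_width: 0.527
gripper_force: 0.0
```

Emit:
apply_moves(
  increments=[
    [[-0.0286,-0.043,0],[0,0,0]],
    [[-0.0286,-0.043,0],[0,0,0]],
    [[-0.0286,-0.043,0],[0,0,0]],
    [[-0.0286,-0.043,0],[0,0,0]],
    [[-0.0286,-0.043,0],[0,0,0]],
    [[-0.0286,-0.043,0],[0,0,0]],
    [[-0.0286,-0.043,0],[0,0,0]],
    [[-0.0286,-0.043,0],[0,0,0]],
  ],
)

```text
time_s: 2.1
tcp_pos: [0.4307, -0.0232, 0.4204]
ee_rot: [0.171, 0.985, 0.0, 0.0]
ft_force: [0.8, 0.5, -0.3]
grip_width: 0.532
gripper_force: 0.0
```

Emit:
apply_moves(
  increments=[
    [[-0.0138,-0.0246,0.0059],[0.0091,-0.0869,0.0254]],
    [[-0.0138,-0.0242,0.0073],[0.0091,-0.0869,0.0254]],
    [[-0.0137,-0.0238,0.0088],[0.0091,-0.0869,0.0254]],
    [[-0.0135,-0.0234,0.0102],[0.0091,-0.0869,0.0254]],
    [[-0.0132,-0.0229,0.0115],[0.0091,-0.0869,0.0254]],
    [[-0.0127,-0.0225,0.0128],[0.0091,-0.0869,0.0254]],
    [[-0.0121,-0.022,0.0142],[0.0091,-0.0869,0.0254]],
    [[-0.0114,-0.0217,0.0153],[0.0091,-0.0869,0.0254]],
  ],
)

```text
time_s: 3.1
tcp_pos: [0.4681, -0.2448, 0.3731]
ee_rot: [0.258, 0.903, -0.093, 0.33]
ft_force: [1.1, -0.2, 0.5]
grip_width: 0.525
gripper_force: 0.0
```

Run:
```python
from h import *
p,r,s=state();print(p,s["joint_pos"].round(2))
P,Q=leverpose(148.2);print(np.degrees((r.inv()*Q).as_rotvec()),r.inv().apply(P-p))
a=cap("scene");b=cap("top")
cv2.imwrite("pics/pre.png",np.hstack([a["image"][130:430,0:330],b["image"][60:360,320:640]])[:,:,::-1])
```

```text
[ 0.46808568 -0.24483209  0.37311791] [-0.37 -0.33  0.57  2.17  0.65  0.65  0.84]
[ 0.06373722  0.13568953 -0.09344173] [0.00166775 0.00131156 0.11908845]
```

View pics/pre.png

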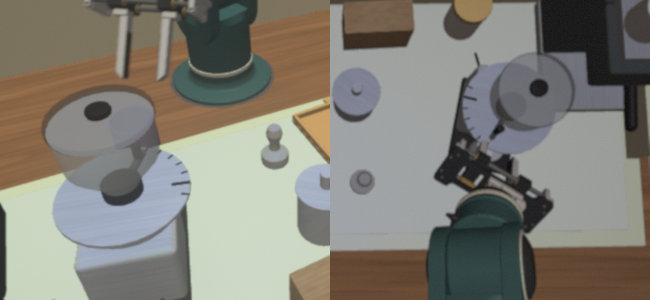

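Emit:
apply_moves(
  increments=[
    [[0.0017,0.0013,0.03],[0,0,0]],
    [[0,0,0.03],[0,0,0]],
    [[0,0,0.025],[0,0,0]],
    [[0,0,0.02],[0,0,0]],
    [[0,0,0.014],[0,0,0]],
    [[0,0,0],[0,0,0]],
  ],
)

```text
time_s: 3.95
tcp_pos: [0.5331, -0.2819, 0.2804]
ee_rot: [0.257, 0.904, -0.094, 0.328]
ft_force: [0.7, -0.4, 0.7]
grip_width: 0.531
gripper_force: 0.0
```

Emit:
apply_moves(
  increments=[
    [[0,0,0],[0,0,0]],
    [[0,0,0],[0,0,0]],
    [[0,0,0],[0,0,0]],
    [[0,0,0],[0,0,0]],
    [[0,0,0],[0,0,0]],
    [[0,0,0],[0,0,0]],
  ],
  hand=-1,
  force=15,
)

```text
time_s: 4.7
tcp_pos: [0.5327, -0.2828, 0.2812]
ee_rot: [0.258, 0.904, -0.093, 0.329]
ft_force: [-6.2, 1.8, 6.6]
grip_width: 0.145
gripper_force: 15.0
```

Run:
```python
from h import *
p,r,s=state();print(p,s["joint_pos"].round(2),s["grip_width"]*94,s["gripper_force"],s["ft_force"])
print("r,ang",np.hypot(*(p[:2]-CEN)),np.degrees(np.arctan2(*(p[:2]-CEN)[::-1])))
# per-row arc: rotate about world z by -da about CEN
for n in(20,24):
    da=np.radians(-71.6/n);rot=R.from_rotvec([0,0,da]);c=np.r_[CEN,p[2]]
    p2=c+rot.apply(p-c);r2=rot*r
    print(n,r.inv().apply(p2-p).round(5),(r.inv()*r2).as_rotvec().round(5))
```

```text
[ 0.53269991 -0.28279486  0.28116805] [-0.46  0.01  0.85  2.17  0.34  0.29  1.12] 13.667680781988961 15.000814497470856 [-6.15127252  1.77597818  6.59899065]
r,ang 0.060571204572307566 147.88024596638058
20 [-1.00e-04  3.78e-03  9.00e-05] [ 4.015e-02 -7.000e-05  4.787e-02]
24 [-7.00e-05  3.15e-03  7.00e-05] [ 3.346e-02 -6.000e-05  3.990e-02]
```

Emit:
apply_moves(
  increments=[
    [[-0.0001,0.0032,0.0001],[0.0335,0,0.04]],
    [[-0.0001,0.0031,0.0001],[0.0335,0,0.04]],
    [[-0.0001,0.0032,0.0001],[0.0335,0,0.04]],
    [[-0.0001,0.0031,0.0001],[0.0335,0,0.04]],
    [[-0.0001,0.0032,0.0001],[0.0335,0,0.04]],
    [[-0.0001,0.0031,0.0001],[0.0335,0,0.04]],
  ],
)

```text
time_s: 5.45
tcp_pos: [0.5453, -0.2688, 0.2812]
ee_rot: [0.396, 0.852, -0.144, 0.31]
ft_force: [-4.4, -1.3, 4.2]
grip_width: 0.146
gripper_force: 15.0
```

```bash
cat > st.py <<'E'
from h import *
p,r,s=state();print(p.round(4),s["joint_pos"].round(2),s["grip_width"]*94,s["gripper_force"],s["ft_force"].round(1),s["time_s"])
a=np.degrees(np.arctan2(*(p[:2]-CEN)[::-1]))
P,Q=leverpose(a);y=r.as_matrix()[:,1];z=r.as_matrix()[:,2]
print("r,ang",np.hypot(*(p[:2]-CEN)),a,"hand ang",np.degrees(np.arctan2(y[1],y[0]))+90,"lean",np.degrees(np.arccos(-z[2])))
E
python3 st.py
```

```text
[ 0.5453 -0.2688  0.2812] [-0.6   0.1   0.85  2.11  0.73  0.49  0.36] 13.686922687429735 15.003079622983932 [-4.4 -1.3  4.2] 5.45
r,ang 0.06023494917159255 129.98675939586673 hand ang 130.11139432142932 lean 39.98042935673566
```

Following well; continue.

Emit:
apply_moves(
  increments=[
    [[-0.0001,0.0032,0.0001],[0.0335,0,0.04]],
    [[-0.0001,0.0031,0.0001],[0.0335,0,0.04]],
    [[-0.0001,0.0032,0.0001],[0.0335,0,0.04]],
    [[-0.0001,0.0031,0.0001],[0.0335,0,0.04]],
    [[-0.0001,0.0032,0.0001],[0.0335,0,0.04]],
    [[-0.0001,0.0031,0.0001],[0.0335,0,0.04]],
  ],
)

```text
time_s: 6.2
tcp_pos: [0.5617, -0.2593, 0.2811]
ee_rot: [0.524, 0.78, -0.19, 0.284]
ft_force: [-4.0, -1.9, 6.1]
grip_width: 0.143
gripper_force: 15.0
```

```bash
python3 st.py
```

```text
[ 0.5617 -0.2593  0.2811] [-0.65  0.26  0.86  1.98  0.63  0.7   0.11] 13.417428243976577 15.002616941928864 [-4.  -1.9  6.1] 6.2
r,ang 0.0600023865889545 111.847825580802 hand ang 112.19027441199142 lean 39.967498187515055
```

Emit:
apply_moves(
  increments=[
    [[-0.0001,0.0032,0.0001],[0.0335,0,0.04]],
    [[-0.0001,0.0031,0.0001],[0.0335,0,0.04]],
    [[-0.0001,0.0032,0.0001],[0.0335,0,0.04]],
    [[-0.0001,0.0031,0.0001],[0.0335,0,0.04]],
    [[-0.0001,0.0032,0.0001],[0.0335,0,0.04]],
    [[-0.0001,0.0031,0.0001],[0.0335,0,0.04]],
  ],
)

```text
time_s: 6.95
tcp_pos: [0.5801, -0.2553, 0.2811]
ee_rot: [0.639, 0.689, -0.232, 0.251]
ft_force: [-3.0, -0.9, 7.7]
grip_width: 0.146
gripper_force: 15.0
```

```bash
python3 st.py
```

```text
[ 0.5801 -0.2553  0.2811] [-0.61  0.44  0.85  1.8   0.45  0.91 -0.02] 13.702511381640473 15.003097504377365 [-3.  -0.9  7.7] 6.95
r,ang 0.05987075508001646 93.69517196329546 hand ang 94.26686623195035 lean 39.959068948834755
```

Emit:
apply_moves(
  increments=[
    [[-0.0001,0.0032,0.0001],[0.0335,0,0.04]],
    [[-0.0001,0.0031,0.0001],[0.0335,0,0.04]],
    [[-0.0001,0.0032,0.0001],[0.0335,0,0.04]],
    [[-0.0001,0.0031,0.0001],[0.0335,0,0.04]],
    [[-0.0001,0.0032,0.0001],[0.0335,0,0.04]],
    [[-0.0001,0.0021,0.0001],[0.022,0,0.027]],
    [[0,0,0],[0,0,0]],
  ],
)

```text
time_s: 7.82
tcp_pos: [0.5983, -0.257, 0.2811]
ee_rot: [0.734, 0.587, -0.266, 0.214]
ft_force: [0.1, 1.5, 6.4]
grip_width: 0.143
gripper_force: 15.0
```

```bash
python3 st.py
python3 - <<'E'
from h import *
a=cap("scene");b=cap("top")
x=rectify(a,.5852,-.3153,.22,.2575,400);y=rectify(b,.5828,-.3148,.22,.2575,400)
cv2.imwrite("pics/d2.png",np.hstack([x,y])[:,:,::-1])
E
```

```text
[ 0.5983 -0.257   0.2811] [-0.53  0.6   0.84  1.6   0.29  1.13 -0.13] 13.486601002035714 15.005673319101334 [0.1 1.5 6.4] 7.825
r,ang 0.05978818829019714 76.11595031545035 hand ang 77.4113003596065 lean 39.96852008234849
```

View pics/d2.png

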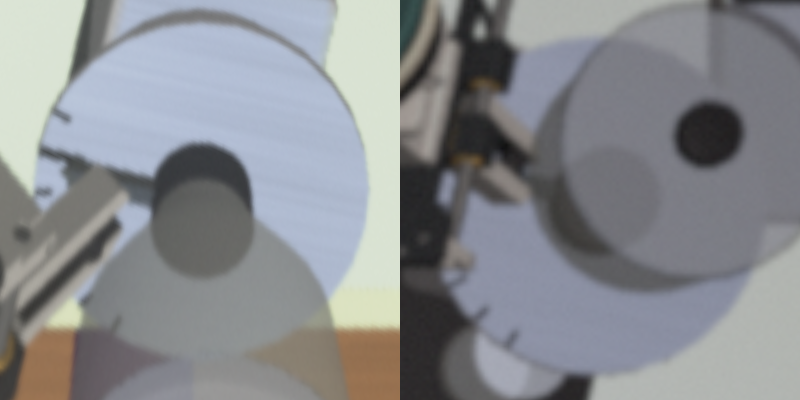

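Emit:
apply_moves(
  increments=[
    [[0,0,0],[0,0,0]],
    [[0,0,0],[0,0,0]],
    [[0,0,0],[0,0,0]],
    [[0,0,-0.03],[0,0,0]],
    [[0,0,-0.05],[0,0,0]],
    [[0,0,-0.06],[0,0,0]],
    [[0,0,-0.06],[0,0,0]],
  ],
  hand=0.06,
)

```text
time_s: 8.8
tcp_pos: [0.6254, -0.1302, 0.4357]
ee_rot: [0.734, 0.588, -0.266, 0.214]
ft_force: [0.5, -0.2, 0.0]
grip_width: 0.53
gripper_force: 0.0
```

```bash
python3 st.py
python3 - <<'E'
from h import *
a=cap("scene");b=cap("top")
x=rectify(a,.5865,-.3157,.22,.251,400);y=rectify(b,.5816,-.3146,.22,.251,400)
cv2.imwrite("pics/d3.png",np.hstack([x,y])[:,:,::-1])
E
```

```text
[ 0.6254 -0.1302  0.4357] [-0.68  0.54  0.86  1.31  0.3   1.54 -0.12] 49.77943529935291 0.0 [ 0.5 -0.2  0. ] 8.8
r,ang 0.1893780671466125 77.3708239222034 hand ang 77.42907104605007 lean 39.88507419520681
```

View pics/d3.png

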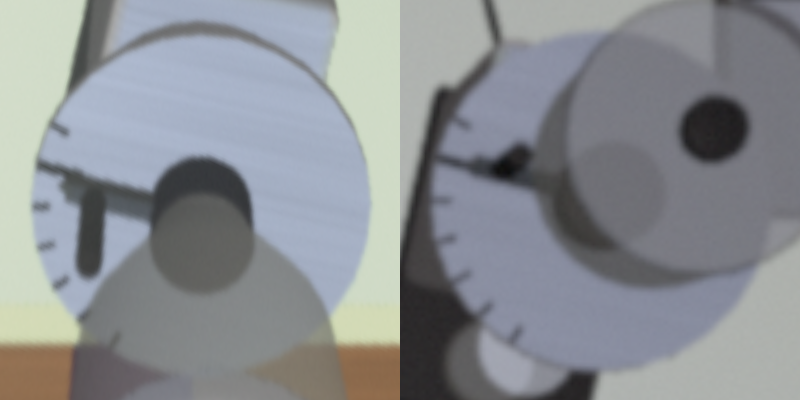

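Run:
```python
from h import *
for n,ctr in(("scene",(.5865,-.3157)),("top",(.5816,-.3146))):
    c=load(n);g=cv2.cvtColor(c["image"],cv2.COLOR_RGB2GRAY)
    t=np.arange(62,95,1.)
    for z,rs in((.2615,(.036,.044,.066,.07,.074,.077)),(.251,(.082,.085,.088,.091))):
      for r in rs:
        p=proj(c,np.c_[ctr[0]+r*np.cos(np.radians(t)),ctr[1]+r*np.sin(np.radians(t)),t*0+z]).astype(np.float32)
        v=cv2.remap(g,p[None,:,0],p[None,:,1],cv2.INTER_CUBIC)[0].astype(int)
        print(n,z,r,' '.join(map(str,v)))
```

```text
scene 0.2615 0.036 132 115 101 90 79 75 72 71 73 76 78 81 84 86 87 88 89 89 89 90 89 89 94 98 105 114 129 140 152 165 171 173 174
scene 0.2615 0.044 173 159 143 123 104 90 78 75 74 73 75 79 83 87 89 89 90 90 90 90 90 95 103 113 129 145 159 171 175 176 177 176 175
scene 0.2615 0.066 178 178 179 178 177 163 145 117 92 79 74 78 82 86 88 88 86 83 81 83 91 105 122 134 142 143 140 131 127 126 126 123 116
scene 0.2615 0.07 178 180 180 177 173 148 116 93 77 76 76 79 82 87 90 92 93 94 97 106 124 148 164 176 178 178 177 176 177 178 179 178 177
scene 0.2615 0.074 177 179 179 177 172 153 126 101 81 74 75 77 81 87 91 95 99 110 122 134 150 166 176 177 177 176 177 177 177 178 178 178 177
scene 0.2615 0.077 176 178 179 179 178 175 149 109 79 72 88 109 116 109 105 117 141 163 179 181 181 180 179 179 178 176 176 178 178 178 179 178 176
scene 0.251 0.082 148 126 130 157 173 179 178 178 178 178 179 178 175 158 127 95 79 94 125 157 177 179 178 178 179 181 182 181 177 167 161 166 173
scene 0.251 0.085 135 107 118 155 173 180 180 178 179 178 178 179 178 171 137 95 79 98 139 171 178 181 180 179 181 183 183 
[... 1003 characters left out ...]
43 144 144 143 141 141 142 141 140 137 130 122 106 88 72 67 81 101 122 134 140 144 144 145 145 145 146 146 145 144 144 144
top 0.251 0.082 125 135 142 143 143 141 141 142 143 142 133 118 88 68 70 93 122 137 143 144 144 144 145 146 146 143 136 128 123 128 136 139 142
top 0.251 0.085 113 130 141 142 142 142 142 142 143 141 136 120 95 71 74 101 124 137 144 144 144 143 144 146 145 142 132 117 107 114 130 137 143
top 0.251 0.088 112 130 140 143 143 143 142 141 143 143 137 120 94 72 75 101 123 139 143 143 144 145 146 147 147 144 133 115 107 114 130 139 144
top 0.251 0.091 113 129 134 135 135 132 131 132 133 132 128 115 94 75 78 98 119 131 134 135 135 135 137 137 136 133 123 110 102 110 124 131 133
```

Run:
```python
from h import *
from scipy.optimize import least_squares
sc=[]
for n,ctr,(t0,t1) in(("scene",(.5845,-.3157),(-70,130)),("top",(.5835,-.3146),(50,265))):
    c=load(n);C=cloud(c);g=cv2.GaussianBlur(cv2.cvtColor(c["image"],cv2.COLOR_RGB2GRAY),(0,0),.7).astype(np.float32)
    samp=lambda xy,z:cv2.remap(g,*proj(c,np.c_[xy,np.full(len(xy),z)]).astype(np.float32).T[:,None,:],cv2.INTER_CUBIC)[0]
    # marks centres via dark centroid at r=.088, dial edge via strongest gradient
    ctr=np.array(ctr)
    for it in range(4):
        E=[]
        for t in np.radians(np.arange(t0,t1,3)):
            rr=np.arange(.086,.1025,.0005);v=samp(ctr+np.c_[rr*np.cos(t),rr*np.sin(t)],.251);d=np.abs(np.diff(v))
            k=d.argmax()
            if d[k]>4:E.append([*(ctr+(rr[k]+.00025)*np.array([np.cos(t),np.sin(t)]))])
        E=np.array(E);f=least_squares(lambda p:np.hypot(*(E-p[:2]).T)-.094,ctr,loss="soft_l1",f_scale=.0007);ctr=f.x
    t=np.arange(50,160,.25);v=samp(ctr+.088*np.c_[np.cos(np.radians(t)),np.sin(np.radians(t))],.251)
    bg=np.percentile(v[:],70);M=[]
    w=np.clip(bg-25-v,0,None);lab,k=cv2.connectedComponents((w>0).astype(np.uint8)[None])[1][0],0
    for i in range(1,lab.max()+1): M.append(round(float((t[lab==i]*w[lab==i]).sum()/w[lab==i].sum()),1))
    print(n,"centre",ctr.round(4),"edge rms",np.median(abs(f.fun)),len(E),"marks",M)
    lm=np.radians(min(M,key=lambda a:abs(a-77)));u=np.array([np.cos(lm),np.sin(lm)]);nn=np.array([-u[1],u[0]])
    img=cv2.resize(c["image"][:,:,::-1],None,fx=6,fy=6,interpolation=cv2.INTER_CUBIC)
    def ln(a,b,z,col):
        q=(proj(c,np.array([[*a,z],[*b,z]]))+.5)*6-.5;cv2.line(img,*[tuple(int(round(x*8)) for x in k) for k in q],col,1,cv2.LINE_AA,3)
    for o in(-.005,.005): ln(ctr+.03*u+o*nn,ctr+.068*u+o*nn,.2615,(0,255,0))
    ln(ctr+.07*u,ctr+.08*u,.2615,(0,0,255))
    m=proj(c,np.array([[*(ctr+.06*u),.255]]))[0]*6;x,y=int(m[0]),int(m[1]);sc.append(img[y-200:y+200,x-200:x+200])
cv2.imwrite("pics/d4.png",np.hstack(sc))
```

```text
scene centre [ 0.5843 -0.3162] edge rms 0.0009018869342507091 66 marks [62.0, 76.4, 90.9, 105.0, 119.3, 144.7]
top centre [ 0.5814 -0.3142] edge rms 0.0009730166432933007 42 marks [60.6, 75.2, 89.9, 104.3, 119.1, 133.6, 148.0]
```

View pics/d4.png

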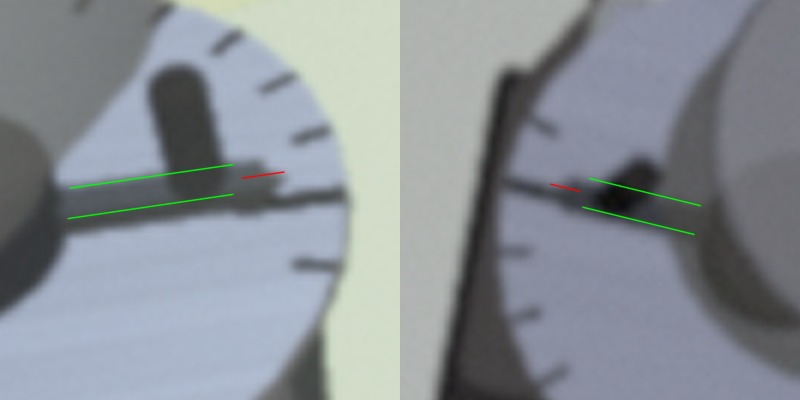

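Run:
```python
from h import *
for n in("scene","top"):
    C=cloud(load(n));m=(C[...,2]>.203)&(C[...,2]<.214)&(np.hypot(C[...,0]-.64,C[...,1]+.0155)<.025);P=C[m];print(n,m.sum(),((P.min(0)+P.max(0))/2).round(4),P.mean(0).round(4))
p,r,s=state()
Q=R.from_matrix(np.array([[0,1,0],[1,0,0],[0,0,-1.]]))
o,p,r=rows(p,r,[.639,-.0155,.33],Q,8);print(o,p,r.as_matrix().round(3))
```

```text
scene 127 [ 0.6412 -0.0154  0.2072] [ 0.6419 -0.0162  0.2077]
top 90 [ 0.6389 -0.0149  0.2088] [ 0.6378 -0.0146  0.2084]
[[[0.0194, -0.0017, 0.0014], [-0.0085, 0.0865, -0.0259]], [[0.0192, -0.0012, 0.0031], [-0.0085, 0.0865, -0.0259]], [[0.0189, -0.0008, 0.0047], [-0.0085, 0.0865, -0.0259]], [[0.0184, -0.0003, 0.0063], [-0.0085, 0.0865, -0.0259]], [[0.0178, 0.0001, 0.0079], [-0.0085, 0.0865, -0.0259]], [[0.017, 0.0005, 0.0094], [-0.0085, 0.0865, -0.0259]], [[0.0162, 0.0008, 0.0108], [-0.0085, 0.0865, -0.0259]], [[0.0151, 0.0011, 0.0122], [-0.0085, 0.0865, -0.0259]]] [ 0.63899282 -0.01551011  0.33005083] [[ 0.  1. -0.]
 [ 1. -0. -0.]
 [-0. -0. -1.]]
```

Lid knob at (0.640, -0.0155), height as expected.

Emit:
apply_moves(
  increments=[
    [[0.0194,-0.0017,0.0014],[-0.0085,0.0865,-0.0259]],
    [[0.0192,-0.0012,0.0031],[-0.0085,0.0865,-0.0259]],
    [[0.0189,-0.0008,0.0047],[-0.0085,0.0865,-0.0259]],
    [[0.0184,-0.0003,0.0063],[-0.0085,0.0865,-0.0259]],
    [[0.0178,0.0001,0.0079],[-0.0085,0.0865,-0.0259]],
    [[0.017,0.0005,0.0094],[-0.0085,0.0865,-0.0259]],
    [[0.0162,0.0008,0.0108],[-0.0085,0.0865,-0.0259]],
    [[0.0151,0.0011,0.0122],[-0.0085,0.0865,-0.0259]],
  ],
)

```text
time_s: 9.9
tcp_pos: [0.6365, -0.0196, 0.3256]
ee_rot: [0.709, 0.705, -0.001, -0.002]
ft_force: [-0.3, -0.0, 0.2]
grip_width: 0.532
gripper_force: 0.0
```

Emit:
apply_moves(
  increments=[
    [[0,0,0],[0,0,0]],
    [[0,0,0],[0,0,0]],
  ],
)

```text
time_s: 10.15
tcp_pos: [0.6367, -0.0202, 0.3265]
ee_rot: [0.709, 0.705, -0.003, -0.001]
ft_force: [1.2, -0.7, 0.2]
grip_width: 0.531
gripper_force: 0.0
```

Run:
```python
from h import *
p,r,s=state();print(p,s["joint_pos"].round(2));Q=R.from_matrix(np.array([[0,1,0],[1,0,0],[0,0,-1.]]))
print((r.inv()*Q).as_rotvec(),r.inv().apply(np.array([.640,-.0155,.203])-p))
```

```text
[ 0.63672143 -0.02015849  0.32650389] [-0.46  0.42  0.62  1.46 -0.24  1.34  0.17]
[-0.00555857  0.00327275 -0.00644726] [0.00508588 0.00393357 0.1234679 ]
```

Emit:
apply_moves(
  increments=[
    [[0.005,0.004,0.03],[-0.0055,0.003,-0.0065]],
    [[0,0,0.03],[0,0,0]],
    [[0,0,0.03],[0,0,0]],
    [[0,0,0.02],[0,0,0]],
    [[0,0,0.013],[0,0,0]],
    [[0,0,0],[0,0,0]],
  ],
)

```text
time_s: 10.9
tcp_pos: [0.6405, -0.0146, 0.2029]
ee_rot: [0.707, 0.707, 0.0, -0.001]
ft_force: [-0.3, -0.6, 0.1]
grip_width: 0.531
gripper_force: 0.0
```

Emit:
apply_moves(
  increments=[
    [[0,0,0],[0,0,0]],
    [[0,0,0],[0,0,0]],
    [[0,0,0],[0,0,0]],
    [[0,0,0],[0,0,0]],
    [[0,0,0],[0,0,0]],
  ],
  hand=-1,
  force=30,
)

```text
time_s: 11.52
tcp_pos: [0.6408, -0.0147, 0.2036]
ee_rot: [0.707, 0.707, 0.001, -0.0]
ft_force: [-0.5, 0.2, 5.6]
grip_width: 0.226
gripper_force: 30.0
```

```bash
python3 st.py
python3 - <<'E'
from h import *
p,r,s=state();print(r.as_matrix().round(3).tolist())
# tilt about near rim point (x-48mm at rim height .175): far edge up, 16 deg in 8 rows
piv=np.array([.640-.048,-.0155,.175]);n=8
rot=R.from_rotvec([0,-np.radians(16)/n,0]);p0,r0=p,r
for i in range(n):
    p2=piv+rot.apply(p-piv);r2=rot*r;print(r.inv().apply(p2-p).round(4).tolist(),(r.inv()*r2).as_rotvec().round(4).tolist());p,r=p2,r2
print(p)
E
```

```text
[ 0.6408 -0.0147  0.2036] [-0.44  0.52  0.58  1.61 -0.31  1.11  0.22] 21.263993868752962 30.00125616788864 [-0.5  0.2  5.6] 11.525
r,ang 0.3056626835201839 79.29834546439737 hand ang 90.03972629252982 lean 0.10823217716068795
[[-0.001, 1.0, 0.001], [1.0, 0.001, 0.002], [0.002, 0.001, -1.0]]
[0.0, -0.001, -0.0017] [-0.0349, -0.0, -0.0001]
[0.0, -0.001, -0.0017] [-0.0349, -0.0, -0.0001]
[0.0, -0.001, -0.0017] [-0.0349, -0.0, -0.0001]
[0.0, -0.001, -0.0017] [-0.0349, -0.0, -0.0001]
[0.0, -0.001, -0.0017] [-0.0349, -0.0, -0.0001]
[0.0, -0.001, -0.0017] [-0.0349, -0.0, -0.0001]
[0.0, -0.001, -0.0017] [-0.0349, -0.0, -0.0001]
[0.0, -0.001, -0.0017] [-0.0349, -0.0, -0.0001]
[ 0.63099728 -0.01465357  0.21589953]
```

Emit:
apply_moves(
  increments=[
    [[0,-0.001,-0.0017],[-0.035,0,0]],
    [[0,-0.001,-0.0017],[-0.035,0,0]],
    [[0,-0.001,-0.0017],[-0.035,0,0]],
    [[0,-0.001,-0.0017],[-0.035,0,0]],
    [[0,-0.001,-0.0017],[-0.035,0,0]],
    [[0,-0.001,-0.0017],[-0.035,0,0]],
    [[0,-0.001,-0.0017],[-0.035,0,0]],
    [[0,-0.001,-0.0017],[-0.035,0,0]],
  ],
)

```text
time_s: 12.52
tcp_pos: [0.6308, -0.0147, 0.2156]
ee_rot: [0.7, 0.7, 0.1, 0.098]
ft_force: [0.3, 0.6, -0.2]
grip_width: 0.226
gripper_force: 30.0
```

```bash
python3 st.py
python3 - <<'E'
from h import *
a=cap("scene");b=cap("top")
cv2.imwrite("pics/tilt.png",np.hstack([cv2.resize(a["image"][240:400,230:430],(400,320)),cv2.resize(b["image"][80:240,250:450],(400,320))])[:,:,::-1])
E
```

```text
[ 0.6308 -0.0147  0.2156] [-0.52  0.34  0.6   1.86 -0.29  0.74  0.22] 21.251151611186327 29.999845325946808 [ 0.3  0.6 -0.2] 12.525
r,ang 0.30394247302686417 81.13511322855923 hand ang 90.01315547368212 lean 16.101261468410915
```

View pics/tilt.png

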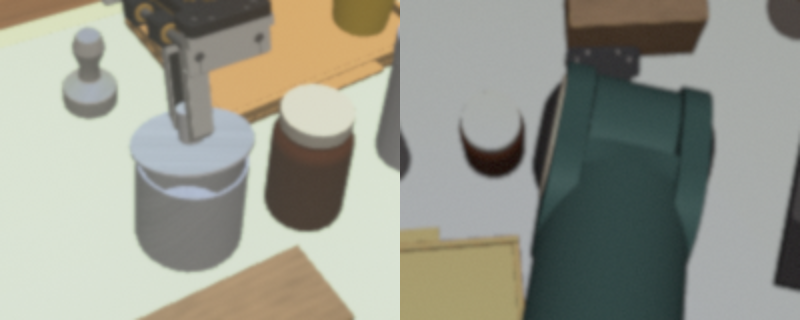

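Run:
```python
from h import *
p,r,s=state();Q=R.from_matrix(np.array([[0,1,0],[1,0,0],[0,0,-1.]]))
o,p,r=rows(p,r,p+[0,0,.10],r,6);print(o)
o,p,r=rows(p,r,p+[0,0,.02],Q,4);print(o)
o,p,r=rows(p,r,[.449,.133,.30],Q,8);print(o,p)
```

```text
[[[0.0, 0.0046, -0.016], [0.0, 0.0, 0.0]], [[0.0, 0.0046, -0.016], [0.0, 0.0, 0.0]], [[0.0001, 0.0046, -0.016], [0.0, 0.0, 0.0]], [[0.0, 0.0046, -0.016], [0.0, 0.0, 0.0]], [[0.0001, 0.0046, -0.0161], [0.0, 0.0, 0.0]], [[0.0, 0.0046, -0.016], [0.0, 0.0, 0.0]]]
[[[0.0, 0.0014, -0.0048], [0.07, -0.0005, 0.0001]], [[0.0, 0.001, -0.0049], [0.07, -0.0005, 0.0001]], [[0.0, 0.0007, -0.0049], [0.07, -0.0005, 0.0001]], [[0.0, 0.0004, -0.005], [0.07, -0.0005, 0.0001]]]
[[[0.0185, -0.0227, 0.0044], [0.0, -0.0, -0.0]], [[0.0185, -0.0227, 0.0044], [0.0, -0.0, -0.0]], [[0.0185, -0.0227, 0.0045], [0.0, -0.0, -0.0]], [[0.0184, -0.0227, 0.0044], [0.0, -0.0, -0.0]], [[0.0185, -0.0226, 0.0045], [0.0, -0.0, -0.0]], [[0.0184, -0.0227, 0.0044], [0.0, -0.0, -0.0]], [[0.0185, -0.0226, 0.0045], [0.0, -0.0, -0.0]], [[0.0184, -0.0227, 0.0044], [0.0, -0.0, -0.0]]] [0.44897279 0.13298382 0.3000437 ]
```

Emit:
apply_moves(
  increments=[
    [[0,0.0023,-0.008],[0,0,0]],
    [[0,0.0046,-0.016],[0,0,0]],
    [[0,0.0046,-0.016],[0,0,0]],
    [[0,0.0046,-0.016],[0,0,0]],
    [[0,0.0046,-0.016],[0,0,0]],
    [[0,0.0046,-0.016],[0,0,0]],
    [[0,0.0023,-0.008],[0,0,0]],
  ],
)

```text
time_s: 13.5
tcp_pos: [0.6312, -0.0149, 0.3169]
ee_rot: [0.7, 0.7, 0.1, 0.098]
ft_force: [0.1, -0.3, -0.4]
grip_width: 0.225
gripper_force: 30.0
```

Emit:
apply_moves(
  increments=[
    [[0,0.0014,-0.005],[0.07,0,0]],
    [[0,0.001,-0.005],[0.07,0,0]],
    [[0,0.0007,-0.005],[0.07,0,0]],
    [[0,0.0004,-0.005],[0.07,0,0]],
  ],
)

```text
time_s: 14.0
tcp_pos: [0.6309, -0.0148, 0.3361]
ee_rot: [0.707, 0.707, -0.0, -0.001]
ft_force: [-0.1, -0.5, -0.6]
grip_width: 0.227
gripper_force: 30.0
```

Emit:
apply_moves(
  increments=[
    [[0.0185,-0.0227,0.0045],[0,0,0]],
    [[0.0185,-0.0227,0.0045],[0,0,0]],
    [[0.0185,-0.0227,0.0045],[0,0,0]],
    [[0.0185,-0.0227,0.0045],[0,0,0]],
    [[0.0185,-0.0227,0.0045],[0,0,0]],
    [[0.0185,-0.0227,0.0045],[0,0,0]],
    [[0.0185,-0.0227,0.0045],[0,0,0]],
    [[0.0185,-0.0227,0.0045],[0,0,0]],
  ],
)

```text
time_s: 15.0
tcp_pos: [0.4484, 0.1336, 0.3001]
ee_rot: [0.707, 0.707, 0.001, -0.001]
ft_force: [0.9, -0.3, -0.7]
grip_width: 0.225
gripper_force: 30.0
```

Emit:
apply_moves(
  increments=[
    [[0,0,0],[0,0,0]],
    [[0,0,0],[0,0,0]],
  ],
)

```text
time_s: 15.25
tcp_pos: [0.4497, 0.1327, 0.3004]
ee_rot: [0.707, 0.707, 0.001, -0.0]
ft_force: [0.6, 0.3, 0.1]
grip_width: 0.23
gripper_force: 30.0
```

```bash
python3 st.py
python3 - <<'E'
from h import *
p,r,s=state();Q=R.from_matrix(np.array([[0,1,0],[1,0,0],[0,0,-1.]]))
print((r.inv()*Q).as_rotvec(),r.inv().apply(np.array([.449,.133,.1236])-p))
a=cap("scene");b=cap("top")
cv2.imwrite("pics/over.png",np.hstack([cv2.resize(a["image"][180:380,270:470],(400,400)),cv2.resize(b["image"][120:320,170:370],(400,400))])[:,:,::-1])
C=cloud(a);m=(np.hypot(C[...,0]-.449,C[...,1]-.133)<.06)&(C[...,2]>.25)&(C[...,2]<.285)&(np.hypot(C[...,0]-.449,C[...,1]-.133)>.03)
P=C[m];A=np.c_[P[:,:2],np.ones(len(P))];print(len(P),np.degrees(np.linalg.lstsq(A,P[:,2],rcond=None)[0][:2]),P.mean(0))
E
```

```text
[0.4497 0.1327 0.3004] [-0.88  0.06  0.55  1.9  -0.03  1.19 -0.31] 21.5978748702428 29.999771118164062 [0.6 0.3 0.1] 15.25
r,ang 0.4673975523797857 106.70188125193646 hand ang 90.02558268496509 lean 0.09970210926661323
[ 0.00037196 -0.00169991  0.00044682] [ 2.03255157e-05 -7.39377075e-04  1.76780299e-01]
767 [-0.22956288  0.11400484] [0.46073707 0.12519451 0.27519074]
```

View pics/over.png

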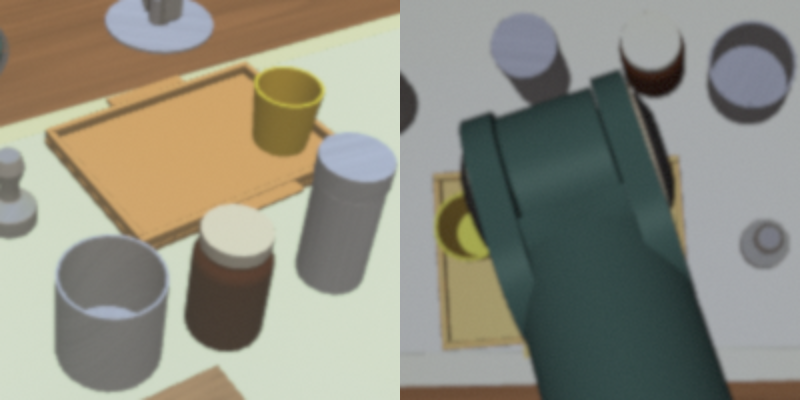

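Emit:
apply_moves(
  increments=[
    [[0,0,0.035],[0,0,0]],
    [[0,0,0.04],[0,0,0]],
    [[0,0,0.04],[0,0,0]],
    [[0,0,0.03],[0,0,0]],
    [[0,0,0.015],[0,0,0]],
    [[0,0,0.01],[0,0,0]],
    [[0,0,0.002],[0,0,0]],
    [[0,0,0],[0,0,0]],
  ],
)

```text
time_s: 16.35
tcp_pos: [0.4496, 0.1335, 0.1287]
ee_rot: [0.707, 0.707, 0.001, -0.0]
ft_force: [0.1, 0.3, 0.4]
grip_width: 0.227
gripper_force: 30.0
```

Emit:
apply_moves(
  increments=[
    [[0,0,0.001],[0,0,0]],
    [[0,0,0.001],[0,0,0]],
    [[0,0,0.001],[0,0,0]],
    [[0,0,0.001],[0,0,0]],
    [[0,0,0],[0,0,0]],
  ],
)

```text
time_s: 16.98
tcp_pos: [0.4492, 0.1333, 0.1241]
ee_rot: [0.707, 0.707, 0.001, -0.001]
ft_force: [0.2, -0.8, 0.4]
grip_width: 0.227
gripper_force: 30.0
```

Emit:
apply_moves(
  increments=[
    [[0,0,0.0005],[0,0,0]],
    [[0,0,0],[0,0,0]],
  ],
)

```text
time_s: 17.23
tcp_pos: [0.4492, 0.1334, 0.1236]
ee_rot: [0.707, 0.707, 0.001, -0.001]
ft_force: [0.1, 0.5, -0.5]
grip_width: 0.227
gripper_force: 30.0
```

Emit:
apply_moves(
  increments=[
    [[0,0,0.0005],[0,0,0]],
    [[0,0,0],[0,0,0]],
  ],
)

```text
time_s: 17.48
tcp_pos: [0.4492, 0.1333, 0.1235]
ee_rot: [0.707, 0.707, 0.001, -0.001]
ft_force: [-2.6, -1.4, 9.4]
grip_width: 0.227
gripper_force: 30.0
```

Contact (9 N). Release and retract.

Emit:
apply_moves(
  increments=[
    [[0,0,0],[0,0,0]],
    [[0,0,0],[0,0,0]],
    [[0,0,0],[0,0,0]],
    [[0,0,0],[0,0,0]],
  ],
  hand=0,
)

```text
time_s: 17.98
tcp_pos: [0.4492, 0.1333, 0.1231]
ee_rot: [0.707, 0.707, 0.001, -0.001]
ft_force: [-0.8, -0.7, -0.3]
grip_width: 0.498
gripper_force: 0.0
```

Emit:
apply_moves(
  increments=[
    [[0,0,-0.02],[0,0,0]],
    [[0,0,-0.04],[0,0,0]],
    [[0,0,-0.06],[0,0,0]],
    [[0,0,-0.06],[0,0,0]],
    [[0,0,-0.04],[0,0,0]],
    [[-0.05,-0.01,0],[0,0,0]],
    [[-0.05,-0.01,0],[0,0,0]],
    [[-0.05,-0.01,0],[0,0,0]],
  ],
)

```text
time_s: 18.98
tcp_pos: [0.4188, -0.0186, 0.3429]
ee_rot: [0.707, 0.707, 0.001, -0.001]
ft_force: [1.0, 0.3, 0.5]
grip_width: 0.5
gripper_force: 0.0
```

Emit:
apply_moves(
  increments=[
    [[-0.05,0,0],[0,0,0]],
    [[-0.05,0,0],[0,0,0]],
    [[-0.05,0,0],[0,0,0]],
    [[0,0,0],[0,0,0]],
  ],
)

```text
time_s: 19.48
tcp_pos: [0.4188, -0.1702, 0.3428]
ee_rot: [0.709, 0.706, 0.0, -0.0]
ft_force: [0.3, 0.7, 0.1]
grip_width: 0.502
gripper_force: 0.0
```

```bash
python3 st.py
python3 - <<'E'
from h import *
a=cap("scene");b=cap("top")
cv2.imwrite("pics/end.png",np.hstack([cv2.resize(a["image"],(400,300)),cv2.resize(b["image"],(400,300))])[:,:,::-1])
for c in(a,b):
    C=cloud(c);m=(np.hypot(C[...,0]-.449,C[...,1]-.133)<.05)&(C[...,2]>.093)&(C[...,2]<.106)
    P=C[m];A=np.c_[P[:,:2],np.ones(len(P))];print(len(P),np.degrees(np.linalg.lstsq(A,P[:,2],rcond=None)[0][:2]),P.mean(0))
E
```

```text
[ 0.4188 -0.1702  0.3428] [-0.64 -0.04  0.95  1.88  0.03  1.28  0.29] 47.1593381466684 0.0 [0.3 0.7 0.1] 19.475
r,ang 0.21971976789443778 138.76079658509065 hand ang 89.74136277624672 lean 0.06368983072083984
977 [-0.02800164 -0.04774585] [0.45357049 0.13057007 0.0986317 ]
1448 [-0.09531183 -0.13451765] [0.44911041 0.13301582 0.09933293]
```

View pics/end.png

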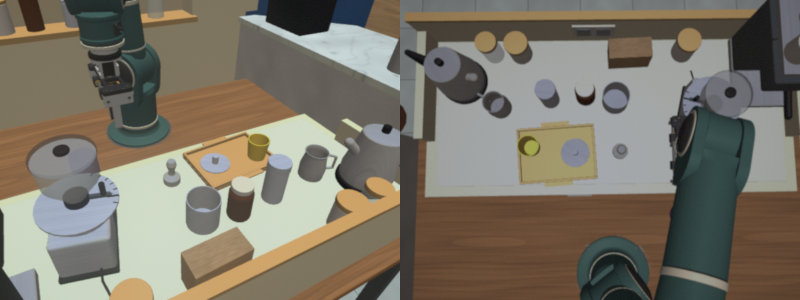

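```bash
python3 -c "
from workcell import manip
print(manip.finish_job())"
```

```text
the job is handed in; nothing more can be done
None
```

The job is handed in at about 19.5 s: the grinder lever points at the long mark to within about 1–2° as read from the images, the wide tin is open and still in place, and its lid lies flat, knob up, on the free half of the tray.

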